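# Set the forearm rest at its fourth notch

### The job

Set the technician's forearm rest to working height: take it by the pad and raise it until its ratchet has clicked four times, counting the clicks by feel because the notches carry no marks. Then ease it back down until the fourth tooth sits on the pawl, prove that it holds by leaning on the pad with about 15 N (no banging down, no forcing), and let go. Leave the other things on the bench undisturbed.

Things in the scene. Friction and masses are not known exactly. Their poses are not given: they have to be found in the camera images.
- stand: Height-adjustable forearm rest, fixed to the bench: dark foot plate 130 x 110 x 8 mm, cream square pillar 46 mm wide and 144 mm high, in it a steel toothed bar that slides straight up and down and carries the pad. Origin: centre of the foot's underside, on the column's axis; z up, x towards the pawl and its red ball, y along the pad.
- pawl_pin (a point): Pin of the brass pawl on the pillar's +x side, 92 mm up. The pawl lets the bar rise past five teeth 12 mm apart but not sink. First click 12 to 48 mm above the start (varies, not visible), the next each 12 mm; top stop 66 mm or more above the start. Its tail with a red ball, 52 mm out, 10 mm lower than the pin, dips about 10 mm as a tooth passes; pressing the ball down frees the bar to go down.
- collar (a point): Top of the pillar, 144 mm up. Guide drag (7 N) exceeds the weight (5 N): the bar stays where it is left, even between notches. Raised slowly it pulls down with 8 to 12 N; in the last 8 mm before a click that climbs to 17 to 21 N, then falls by 5 to 10 N within 2 mm: the click, the tooth being surely past 2 mm later. It goes down at a 2 N push until the tooth stands hard on the pawl.
- pad_top (a point): Centre of the upper face of the dark blue pad, on the column's axis, 206 to 252 mm above the bench at the start. Firm pad with rounded edges, 150 mm long (its y), 50 mm wide (its x: take it across this), 28 mm high, on a 6 mm plate. x points to the pawl side, z up. The pad is screwed 0 to 10 mm up its stud and locked, differently each time, so its height does not tell the notch.
- pad_plate (a point): Centre of the underside of the black plate (140 x 46 x 6 mm) under the pad, 34 mm below pad_top. Below it are only a stud, a nut and a 40 x 30 mm flange; the pillar's collar is at least 28 mm lower at the start, so fingertips may reach a little below the plate on both sides. Same axes as pad_top.
- cast: Bystander, loose: yellowish plaster cast of a dental arch, base 56 x 64 x 18 mm with teeth up to 30 mm. Origin: centre of the underside, z up.
- bowl: Bystander, loose: green mixing bowl, 104 mm across the rim, 62 mm high. Origin: centre of the underside, z up.
- wax_jar: Bystander, loose: amber glass jar with a white lid, 52 mm across, 60 mm high. Origin: centre of the underside, z up.
- wax_knife: Bystander, loose: wax knife lying flat, brown handle with a steel blade at one end and a small spoon at the other, about 193 mm long and 12 mm thick. Origin: on the bench under the handle, 10 mm from the middle of its length; x along it towards the blade.

How it is judged:
By the outcome, as a careful person would: the job done as asked, in the order asked, and still so for the second after the job is handed in, with the robot touching nothing.
It also fails if it takes over 67 s, if anything falls off the work surface, if the arm or the gripper's body presses on something with over 40 N, if the wrist force passes 120 N, or if a joint passes its speed limit or range.

### The arm

A 7-joint arm with a two-finger parallel gripper is mounted at the origin on the work surface. World frame = base frame: x ahead of the robot, y to its left, z up, the work surface at z = 0. Lengths are in m, angles in rad, forces in N, time in s.
With the tool pointing down it reaches from about 0.4 to 0.925 m from the base axis. Payload 4.1 kg.
Tool frame: the origin (TCP) lies at the very end of the fingers, on their centre line; the grasp point (between the pads) lies 19 mm behind it; z points along the fingers, y is the line along which they close (so a half turn about z gives the same grasp; the last joint's range is limited). The gripper opens to 85 mm and grips with 20 to 120 N. Pads are 22 mm wide; open, the fingers measure 114 mm over their backs; the gripper's body (76 mm by 85 mm) begins 54 mm behind the grasp point. The pads swing forward as they close: fully open they stand 13 mm farther back than shut.
Start: joints at [-1.27, 0.398, 0.045, 1.537, -0.019, 1.207, -0.051], TCP at [0.253, 0.599, 0.231] pointing down, gripper open.
Joint ranges: [-2.82, 2.82], [-0.49, 2.23], [-1.37, 1.46], [0, 2.46], [-1.36, 4.5], [0.23, 2], [-2.94, 2.94]. Speed limits (rad/s): [2.57, 2.57, 3.14, 3.14, 3.14, 3.14, 3.14].

### API

Orientations are given as a unit quaternion [w, x, y, z].
In Python, from workcell import env gives the robot as it stands. The module is installed in compiled form; this text tells all that it offers.
- The arm moves only by the tool drive_tool, never from a script. Its argument "deltas" is a list of rows, each an object with "offset": the shift along the world's x, y, z in units of 30 mm (1.0 is 30 mm), a list of three; "spin": the turn about the world's z in rad; "hand": the finger opening in mm, from 0 to 85.4. A call has 1 to 5 rows; each row shifts and turns the commanded pose from where the row before left it; what a row does not reach is not made up. A row lasts 1/8 s, in which the tool goes at most 62.5 mm and 10.7 degrees, less where a joint would pass 70% of its speed; a pose out of reach is approached as far as the arm can. A call is refused whole if a number of a shift passes 1 or a number of a turn 0.188, either way. A call with a gripper value outside its range is refused whole. The fingers move at their own pace and stop on an object; "squeeze" is the grip in N (left out, the last holds). Time passes only in rows, so rows that do not move let the fingers close. It gives the time, the measured TCP pose, the force, the opening and the grip force at its end, in the units of the state.
- env.read_state(): the state, without advancing time (a new reading comes with each control period).
- env.grab_frame(name): name is "side" or "top" or "wrist"; returns a dict with "pixels" (420x560x3 uint8, blue, green, red), "vfov" (degrees; the focal length in pixels is half the picture's height over the tangent of half this angle, whatever the lens; pixels are square), "cx", "cy" (the principal point, pixels), "cam_to_world" (4x4, takes a point from camera to world coordinates); the wrist camera has in their place "mount" (4x4, takes a point from camera to tool coordinates, whose origin is the TCP and whose axes are the flange's). Camera axes: x right, y up, looking along -z (the intrinsics and any distortion apply to the point x, -y, -z); pixel columns grow to the right and rows downward; lengths in m; the calibration is good to about 2 mm. A picture is of the moment at which its call begins: read the wrist's pose just before it. There is no depth.
- env.job_done(): hands the job in; it is judged then, once.
The state is a dict: "time_s": time; "joint_pos": joint angles; "joint_velocities": joint speeds; "joint_torque": joint torques, N m; "position": TCP position; "eef_rot": TCP orientation; "wrist_force": force on the tool from outside, world axes, zero at the start; "torque": the same for the moment, N m; "grip_width": opening from 0.0 (shut) to 1.0 (fully open); "grip_force": force on a finger pad.
Only numpy, scipy, OpenCV 4.12 (cv2) and the standard library are available. Lean on these libraries where they do the work, as an engineer would, in place of code of your own. Each camera call takes 0.05 s, during which the arm holds its last target. There are 200 camera calls.

## Working session

There is one attempt and no reset: what is moved stays moved. The work goes in short steps, Python scripts to look and compute and a tool call to move; the robot and the scene stay as the last step left them, time stands still between calls to the robot, and variables do not carry over. Pictures are saved under pics/ and viewed, at most 10 in all, crops included, and the job is handed in when it is done.

Besides the shell and the picture viewer there is one more tool, called after "Call:" as name([rows], argument=value, ...), one row to a line, values as JSON. drive_tool: Moves the arm, as the interface text tells. Its arguments: {"type":"object","properties":{"deltas":{"type":"array"},"squeeze":{"type":"number"}},"required":["deltas"]}

```bash
mkdir -p pics; python3 - <<'E'
from workcell import env
import cv2,numpy as np
s=env.read_state();print({k:np.round(v,3).tolist() for k,v in s.items()})
for n in("side","top"):
    f=env.grab_frame(n);cv2.imwrite(f"pics/{n}0.png",f["pixels"]);print(n,{k:(np.round(v,4).tolist() if k!='pixels' else 0) for k,v in f.items()})
E
```

```text
{'time_s': 0.0, 'joint_pos': [-1.27, 0.399, 0.045, 1.538, -0.019, 1.207, -0.051], 'joint_velocities': [-0.002, 0.001, 0.002, 0.001, -0.001, -0.001, -0.001], 'joint_torque': [-0.0, -47.51, 1.364, -25.423, 0.012, 0.01, 0.0], 'position': [0.253, 0.598, 0.23], 'eef_rot': [-0.0, 0.198, 0.98, -0.001], 'wrist_force': [0.613, 0.349, -0.334], 'torque': [0.013, -0.012, 0.041], 'grip_force': 0.0, 'grip_width': 0.998}
side {'pixels': 0, 'vfov': 51.5055, 'cx': 276.5301, 'cy': 207.6139, 'cam_to_world': [[0.8776, 0.3587, -0.3182, 0.3338], [-0.4795, 0.6586, -0.58, -0.4991], [0.0016, 0.6615, 0.7499, 0.8682], [0.0, 0.0, 0.0, 1.0]]}
top {'pixels': 0, 'vfov': 47.0685, 'cx': 281.248, 'cy': 206.3945, 'cam_to_world': [[0.0217, 0.9943, -0.1043, 0.5052], [-0.9997, 0.02, -0.0169, 0.0656], [-0.0147, 0.1046, 0.9944, 1.3608], [0.0, 0.0, 0.0, 1.0]]}
```

View pics/side0.png

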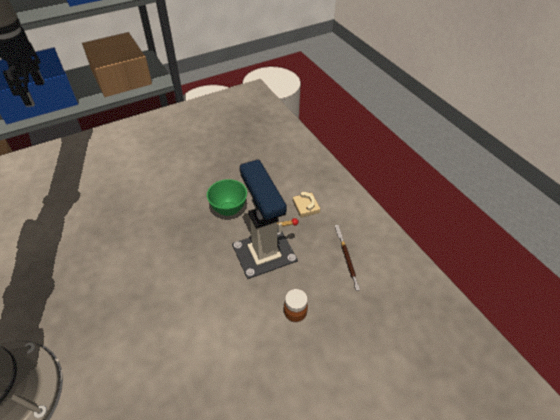

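View pics/top0.png

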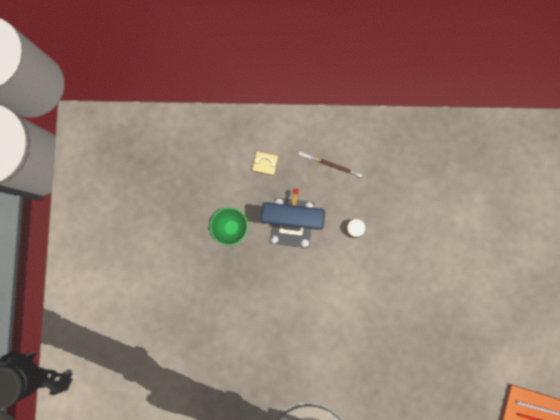

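The side view shows the stand near (265,225), with the pad from (250,165) to (275,215) and the red ball at (294,222). In the top view the pad is centred near (293,215) and the ball is at (295,191). The cast, bowl, jar and knife are all clear of the pad.

```bash
cat > h.py <<'E'
import cv2,numpy as np
def ray(f,u,v):
    F=210/np.tan(np.radians(f["vfov"])/2);T=np.array(f["cam_to_world"])
    d=T[:3,:3]@np.array([(u-f["cx"])/F,-(v-f["cy"])/F,-1]);return T[:3,3],d/np.linalg.norm(d)
def plane(f,u,v,z):
    o,d=ray(f,u,v);return o+d*(z-o[2])/d[2]
def tri(f,p,g,q):
    o,d=ray(f,*p);a,b=ray(g,*q);s=np.linalg.lstsq(np.c_[d,-b],a-o,rcond=None)[0]
    P,Q=o+s[0]*d,a+s[1]*b;return (P+Q)/2,np.linalg.norm(P-Q)
def blob(m,roi):
    k=np.zeros_like(m);x0,y0,x1,y1=roi;k[y0:y1,x0:x1]=m[y0:y1,x0:x1]
    c=max(cv2.findContours(k,cv2.RETR_EXTERNAL,cv2.CHAIN_APPROX_NONE)[0],key=cv2.contourArea)
    M=cv2.moments(c);return c,(M["m10"]/M["m00"],M["m01"]/M["m00"])
E
python3 - <<'E'
from workcell import env
from h import *
S,T=env.grab_frame("side"),env.grab_frame("top")
out=[];B={};R={}
for n,f,roi in(("s",S,(225,145,315,290)),("t",T,(245,175,345,260))):
    p=f["pixels"].astype(int);b,g,r=p[...,0],p[...,1],p[...,2]
    blue=((b-r>14)&(b>g+5)).astype(np.uint8);red=((r-g>70)&(r-b>70)).astype(np.uint8)
    c,ce=blob(blue,roi);R[n]=blob(red,roi)[1];B[n]=(c,ce)
    rect=cv2.minAreaRect(c);print(n,"pad",np.round(ce,1),rect,cv2.contourArea(c),"ball",np.round(R[n],1))
    print(cv2.approxPolyDP(c,2.5,True)[:,0].tolist())
    x0,y0,x1,y1=roi;im=f["pixels"].copy();cv2.drawContours(im,[c],-1,(0,255,255),1)
    out.append(cv2.resize(np.hstack([q[y0:y1,x0:x1] for q in (f["pixels"],im)]),None,fx=4 if n=='t' else 3,fy=4 if n=='t' else 3,interpolation=cv2.INTER_NEAREST)[:, :800])
print("ball",tri(S,R["s"],T,R["t"]))
for z in(.21,.23,.25):
    for q in cv2.boxPoints(cv2.minAreaRect(B["t"][0])):print(z,plane(T,*q,z).round(4))
w=max(o.shape[1] for o in out)
cv2.imwrite("pics/crop_s.png",out[0]);cv2.imwrite("pics/crop_t.png",out[1])
E
```

```text
s pad [262.8 189.2] ((261.923095703125, 188.61538696289062), (62.51350402832031, 24.558874130249023), 60.2551155090332) 1291.5 ball [294.5 221. ]
[[242, 164], [243, 177], [264, 217], [284, 212], [285, 205], [260, 162]]
t pad [292.2 215.5] ((292.25390625, 215.46925354003906), (62.14139938354492, 19.96959114074707), 7.125016689300537) 1125.5 ball [295.5 191.2]
[[262, 208], [262, 221], [322, 226], [323, 211], [269, 203]]
ball (array([0.68140757, 0.04970326, 0.08583072]), np.float64(0.0024541338841007564))
0.21 [0.5884 0.1348 0.21  ]
0.21 [0.6363 0.1301 0.21  ]
0.21 [ 0.6207 -0.0181  0.21  ]
0.21 [ 0.5731 -0.0128  0.21  ]
0.23 [0.587  0.1336 0.23  ]
0.23 [0.634 0.129 0.23 ]
0.23 [ 0.6187 -0.0167  0.23  ]
0.23 [ 0.5719 -0.0114  0.23  ]
0.25 [0.5856 0.1324 0.25  ]
0.25 [0.6317 0.1279 0.25  ]
0.25 [ 0.6166 -0.0152  0.25  ]
0.25 [ 0.5707 -0.0101  0.25  ]
```

View pics/crop_s.png

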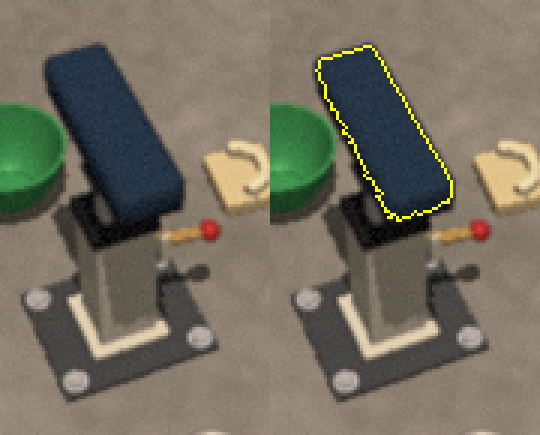

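View pics/crop_t.png

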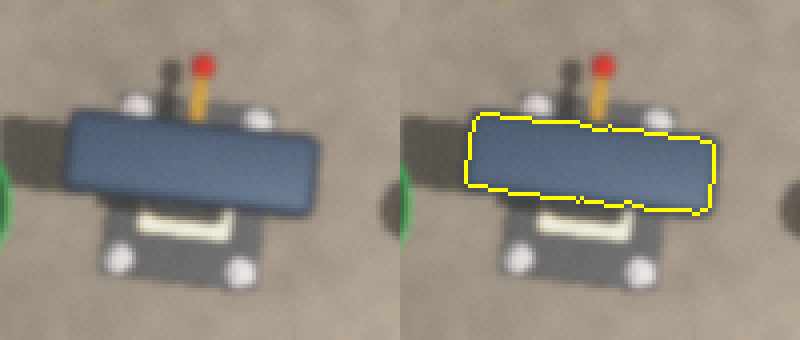

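```bash
python3 - <<'E'
from workcell import env
from h import *
S,T=env.grab_frame("side"),env.grab_frame("top")
sc=[plane(T,245+u/4,175+v/4,.010) for u,v in((138,105),(258,120),(120,258),(240,272))]
A=np.mean(sc,0);yv=(sc[0]-sc[1]+sc[2]-sc[3])[:2];xv=(sc[0]+sc[1]-sc[2]-sc[3])[:2]
print("axis",A,"yaw",np.degrees([np.arctan2(-yv[0],yv[1]),np.arctan2(xv[1],xv[0])]),np.linalg.norm(yv)/2,np.linalg.norm(xv)/2)
ss=[plane(S,225+u/3,145+v/3,.010) for u,v in((38,299),(199,337),(75,381))]
print("side screws",ss,"axis",(ss[0]+ss[1])/2)
ball=plane(T,295.5,191.2,.082);d=(ball-A)[:2];print("ball",ball,np.linalg.norm(d),np.degrees(np.arctan2(d[1],d[0])))
for z in np.arange(.20,.26,.01):
    # +x upper edge of pad: top pixels crop (85,110)->(310,136)
    a,b=[plane(T,245+u/4,175+v/4,z)[:2] for u,v in((85,110),(310,136))]
    n=np.array([(b-a)[1],-(b-a)[0]]);n/=np.linalg.norm(n);n*=np.sign(n[0])
    e=[n@(plane(S,225+u/3,145+v/3,z)[:2]-a) for u,v in((115,70),(150,130),(175,172))]
    # far end
    a2,b2=[plane(T,245+u/4,175+v/4,z)[:2] for u,v in((72,118),(66,185))];s2=plane(S,225+75/3,145+48/3,z)[:2]
    m=np.array([-(b2-a2)[1],(b2-a2)[0]]);m/=np.linalg.norm(m);m*=np.sign(m[1])
    bx=cv2.minAreaRect; c=plane(T,292.25,215.47,z)
    print(round(z,3),"xedge err mm",np.round(np.array(e)*1e3,1),"yend err",round(m@(s2-a2)*1e3,1),"centre",c.round(4))
E
```

```text
axis [0.6031227  0.05677519 0.01      ] yaw [-5.72930333 -5.61042235] 0.08477945966330297 0.10797886698282982
side screws [array([0.55655932, 0.10402217, 0.01      ]), array([0.6530447, 0.0087168, 0.01     ]), array([0.54802689, 0.01890004, 0.01      ])] axis [0.60480201 0.05636948 0.01      ]
ball [0.68090752 0.05014406 0.082     ] 0.07806696326411378 -4.8726628517563
0.2 xedge err mm [10.5 10.2 10.3] yend err 39.9 centre [0.6054 0.0583 0.2   ]
0.21 xedge err mm [7.8 7.5 7.7] yend err 30.3 centre [0.6045 0.0584 0.21  ]
0.22 xedge err mm [5.1 4.8 5. ] yend err 20.6 centre [0.6037 0.0584 0.22  ]
0.23 xedge err mm [2.4 2.1 2.3] yend err 11.0 centre [0.6028 0.0585 0.23  ]
0.24 xedge err mm [-0.3 -0.5 -0.4] yend err 1.3 centre [0.602  0.0586 0.24  ]
0.25 xedge err mm [-3.  -3.2 -3.1] yend err -8.3 centre [0.6011 0.0586 0.25  ]
```

The measurements agree:

| Quantity | Measured | Expected |
|---|---|---|
| Stand axis | (0.603, 0.0575) | – |
| Yaw | about -5.7° | – |
| Pad top z | about 0.24 | 0.206 to 0.252 |
| Ball distance from the axis | 78 mm | about 75 to 80 mm |

I'm moving above the pad.

Call:
drive_tool([
  {"offset": [0.3, -0.6, 0.6], "spin": -0.0636, "hand": 85},
  {"offset": [0.6, -0.9, 0.6], "spin": -0.0636, "hand": 85},
  {"offset": [0.6, -0.9, 0.6], "spin": -0.0636, "hand": 85},
  {"offset": [0.6, -0.9, 0.6], "spin": -0.0636, "hand": 85},
  {"offset": [0.6, -0.9, 0.6], "spin": -0.0636, "hand": 85},
], squeeze=80)

```text
time_s: 0.92
position: [0.3354, 0.4707, 0.3231]
eef_rot: [0.0, 0.354, 0.935, 0.001]
wrist_force: [0.0, 0.2, -0.4]
grip_width: 0.993
grip_force: 0.0
```

Call:
drive_tool([
  {"offset": [0.6, -0.9, 0], "spin": -0.0636, "hand": 85},
  {"offset": [0.6, -0.9, 0], "spin": -0.0636, "hand": 85},
  {"offset": [0.6, -0.9, 0], "spin": -0.0636, "hand": 85},
  {"offset": [0.6, -0.9, 0], "spin": -0.0636, "hand": 85},
  {"offset": [0.6, -0.9, 0], "spin": -0.0636, "hand": 85},
])

```text
time_s: 1.55
position: [0.4251, 0.3359, 0.321]
eef_rot: [0.0, 0.497, 0.868, -0.0]
wrist_force: [-0.6, 0.1, -0.4]
grip_width: 0.994
grip_force: 0.0
```

Call:
drive_tool([
  {"offset": [0.6, -0.9, 0], "spin": -0.0636, "hand": 85},
  {"offset": [0.6, -0.9, 0], "spin": -0.0636, "hand": 85},
  {"offset": [0.6, -0.9, 0], "spin": -0.0636, "hand": 85},
  {"offset": [0.6, -0.9, 0], "spin": -0.0636, "hand": 85},
  {"offset": [0.6, -0.9, 0], "spin": -0.0636, "hand": 85},
])

```text
time_s: 2.17
position: [0.5151, 0.201, 0.3214]
eef_rot: [0.0, 0.628, 0.778, 0.0]
wrist_force: [0.1, 0.2, -0.1]
grip_width: 0.992
grip_force: 0.0
```

Call:
drive_tool([
  {"offset": [0.6, -0.9, 0], "spin": -0.0636, "hand": 85},
  {"offset": [0.6, -0.9, 0], "spin": -0.0636, "hand": 85},
  {"offset": [0.6, -0.9, 0], "spin": -0.0636, "hand": 85},
  {"offset": [0.6, -0.9, 0], "spin": -0.0636, "hand": 85},
  {"offset": [0, 0, 0], "spin": -0.0636, "hand": 85},
])

```text
time_s: 2.8
position: [0.5875, 0.09, 0.3213]
eef_rot: [0.001, 0.745, 0.667, -0.0]
wrist_force: [-0.6, 0.5, -0.3]
grip_width: 0.998
grip_force: 0.0
```

```bash
python3 - <<'E'
from workcell import env
import cv2,numpy as np
s=env.read_state();print({k:np.round(v,4).tolist() for k,v in s.items()})
f=env.grab_frame("wrist");print({k:(np.round(v,4).tolist() if k!='pixels' else 0) for k,v in f.items()})
cv2.imwrite("pics/w1.png",f["pixels"])
E
```

```text
{'time_s': 2.8, 'joint_pos': [-0.6647, 0.2772, 0.5583, 1.5575, -0.1466, 1.349, -0.202], 'joint_velocities': [-0.0905, 0.0016, 0.0394, 0.0123, -0.0479, 0.0086, -0.4943], 'joint_torque': [1.2879, -36.3322, 4.9225, -26.4101, 0.184, -0.0979, 0.4948], 'position': [0.5875, 0.09, 0.3213], 'eef_rot': [0.0012, 0.7451, 0.6669, -0.0005], 'wrist_force': [-0.5991, 0.5038, -0.2996], 'torque': [0.057, -0.0268, -0.0013], 'grip_force': 0.0, 'grip_width': 0.9978}
{'pixels': 0, 'vfov': 63.3409, 'cx': 281.0108, 'cy': 211.8161, 'mount': [[-0.0, 0.963, 0.2694, 0.0685], [1.0, -0.0, 0.0002, -0.0002], [0.0002, 0.2694, -0.963, -0.1429], [0.0, 0.0, 0.0, 1.0]]}
```

View pics/w1.png

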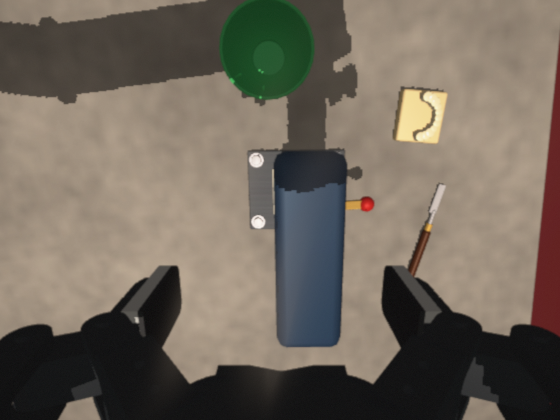

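The wrist view shows the pad spanning columns 276 to 345 and rows 152 to 345, parallel to the fingers and slightly right of their centre line. The ball is at (367,204). I'm centring on it and then re-measuring.

Call:
drive_tool([
  {"offset": [0.5, -0.5, 0], "spin": 0, "hand": 85},
  {"offset": [0, -0.5, -0.5], "spin": 0, "hand": 85},
  {"offset": [0, 0, 0], "spin": 0, "hand": 85},
])

```text
time_s: 3.22
position: [0.5996, 0.0626, 0.3044]
eef_rot: [-0.001, 0.743, 0.669, -0.002]
wrist_force: [0.5, -0.7, -0.6]
grip_width: 0.994
grip_force: 0.0
```

```bash
python3 - <<'E'
from workcell import env
from h import *
from scipy.spatial.transform import Rotation as Ro
s=env.read_state();f=env.grab_frame("wrist");cv2.imwrite("pics/w2.png",f["pixels"])
q=s["eef_rot"];M=np.eye(4);M[:3,:3]=Ro.from_quat([q[1],q[2],q[3],q[0]]).as_matrix();M[:3,3]=s["position"]
f["cam_to_world"]=M@np.array(f["mount"]);y=M[:3,1]
print(s["position"],"closing angle",np.degrees(np.arctan2(y[1],y[0])),s["wrist_force"])
p=f["pixels"].astype(int);b,g,r=p[...,0],p[...,1],p[...,2]
c,ce=blob(((b-r>14)&(b>g+5)).astype(np.uint8),(150,0,400,420))
rect=cv2.minAreaRect(c);print(ce,rect)
for z in(.24,):
  B=[plane(f,*k,z) for k in cv2.boxPoints(rect)];print(np.round(B,4).tolist(),np.mean(B,0))
  for i in(0,1):e=B[i+1]-B[i];print(np.linalg.norm(e),np.degrees(np.arctan2(e[1],e[0])))
E
```

```text
[0.59955486 0.0625566  0.30444782] closing angle -5.9676991887601964 [ 0.46738046 -0.70488435 -0.62405437]
(288.5950487840396, 240.01813018785495) ((289.5, 221.49998474121094), (72.99998474121094, 216.99996948242188), 0.0)
[[0.5717, -0.0107, 0.24], [0.5902, 0.1343, 0.24], [0.6326, 0.1299, 0.24], [0.6226, -0.0159, 0.24]] [0.60426306 0.05940321 0.24      ]
0.14614309333242576 82.75374642449626
0.04266322758216063 -5.969963241196908
```

Call:
drive_tool([
  {"offset": [0.1, -0.1, -0.6], "spin": 0, "hand": 85},
  {"offset": [0, 0, -0.7], "spin": 0, "hand": 85},
  {"offset": [0, 0, -0.7], "spin": 0, "hand": 85},
  {"offset": [0, 0, -0.7], "spin": 0, "hand": 85},
  {"offset": [0, 0, -0.6], "spin": 0, "hand": 85},
])

```text
time_s: 3.9
position: [0.6034, 0.0625, 0.2056]
eef_rot: [-0.0, 0.741, 0.671, -0.0]
wrist_force: [0.9, -0.5, 0.5]
grip_width: 0.998
grip_force: 0.0
```

```bash
python3 - <<'E'
from workcell import env
import cv2,numpy as np
s=env.read_state();print(s["position"],s["wrist_force"],s["torque"])
f=env.grab_frame("side");cv2.imwrite("pics/s2.png",cv2.resize(f["pixels"][120:300,190:340],None,fx=3.3,fy=3.3))
E
```

```text
[0.60337534 0.06245443 0.20557708] [ 0.93155748 -0.54489471  0.54950175] [-0.05238928  0.00751303 -0.0042646 ]
```

View pics/s2.png

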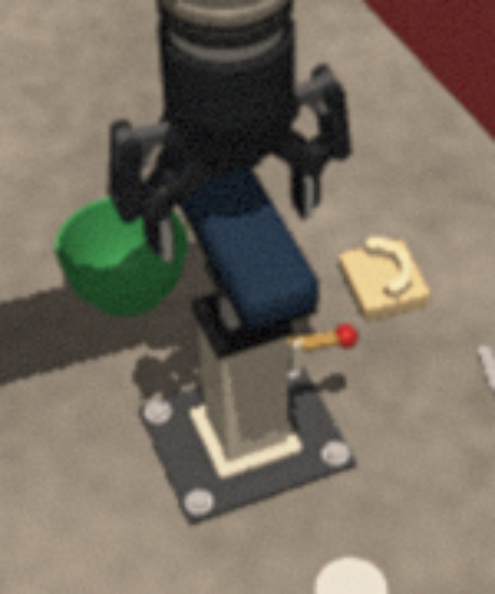

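The fingers straddle the pad, with the ball at (345,335) in the crop and clear of them. Next I nudge y and close.

Call:
drive_tool([
  {"offset": [0, -0.15, -0.1], "spin": 0, "hand": 70},
  {"offset": [0, 0, 0], "spin": 0, "hand": 58},
  {"offset": [0, 0, 0], "spin": 0, "hand": 52},
  {"offset": [0, 0, 0], "spin": 0, "hand": 46},
  {"offset": [0, 0, 0], "spin": 0, "hand": 40},
], squeeze=70)

```text
time_s: 4.58
position: [0.6045, 0.0573, 0.2051]
eef_rot: [0.0, 0.742, 0.671, 0.001]
wrist_force: [1.4, 0.2, 1.9]
grip_width: 0.579
grip_force: 72.5
```

Call:
drive_tool([
  {"offset": [0, 0, 0], "spin": 0, "hand": 30},
  {"offset": [0, 0, 0], "spin": 0, "hand": 30},
])

```text
time_s: 4.82
position: [0.6045, 0.0572, 0.2047]
eef_rot: [0.0, 0.742, 0.671, 0.0]
wrist_force: [0.2, -0.9, 1.0]
grip_width: 0.581
grip_force: 72.7
```

Call:
drive_tool([
  {"offset": [0, 0, 0.03], "spin": 0, "hand": 30},
  {"offset": [0, 0, 0.03], "spin": 0, "hand": 30},
])

```text
time_s: 5.08
position: [0.6044, 0.0572, 0.2047]
eef_rot: [0.001, 0.742, 0.671, 0.0]
wrist_force: [6.8, -0.8, -12.2]
grip_width: 0.574
grip_force: 74.1
```

Call:
drive_tool([
  {"offset": [0, 0, 0.03], "spin": 0, "hand": 30},
  {"offset": [0, 0, 0.03], "spin": 0, "hand": 30},
])

```text
time_s: 5.32
position: [0.6044, 0.0572, 0.2059]
eef_rot: [0.001, 0.742, 0.671, -0.0]
wrist_force: [6.7, -1.5, -12.3]
grip_width: 0.574
grip_force: 74.1
```

Call:
drive_tool([
  {"offset": [0, 0, 0.03], "spin": 0, "hand": 30},
  {"offset": [0, 0, 0.03], "spin": 0, "hand": 30},
])

```text
time_s: 5.58
position: [0.6044, 0.0572, 0.2076]
eef_rot: [0.001, 0.742, 0.671, -0.0]
wrist_force: [6.6, -0.3, -11.7]
grip_width: 0.574
grip_force: 74.1
```

Call:
drive_tool([
  {"offset": [0, 0, 0.03], "spin": 0, "hand": 30},
  {"offset": [0, 0, 0.03], "spin": 0, "hand": 30},
])

```text
time_s: 5.82
position: [0.6044, 0.0572, 0.2094]
eef_rot: [0.001, 0.742, 0.671, -0.0]
wrist_force: [7.1, -0.9, -11.4]
grip_width: 0.577
grip_force: 74.1
```

Call:
drive_tool([
  {"offset": [0, 0, 0.03], "spin": 0, "hand": 30},
  {"offset": [0, 0, 0.03], "spin": 0, "hand": 30},
])

```text
time_s: 6.08
position: [0.6044, 0.0572, 0.2112]
eef_rot: [0.001, 0.742, 0.671, -0.0]
wrist_force: [7.3, -0.8, -11.8]
grip_width: 0.575
grip_force: 74.1
```

Call:
drive_tool([
  {"offset": [0, 0, 0.03], "spin": 0, "hand": 30},
  {"offset": [0, 0, 0.03], "spin": 0, "hand": 30},
])

```text
time_s: 6.32
position: [0.6044, 0.0572, 0.213]
eef_rot: [0.001, 0.742, 0.671, -0.0]
wrist_force: [6.0, -1.1, -12.3]
grip_width: 0.572
grip_force: 74.1
```

Call:
drive_tool([
  {"offset": [0, 0, 0.03], "spin": 0, "hand": 30},
  {"offset": [0, 0, 0.03], "spin": 0, "hand": 30},
])

```text
time_s: 6.58
position: [0.6043, 0.0572, 0.2139]
eef_rot: [0.001, 0.742, 0.671, -0.0]
wrist_force: [8.4, -2.2, -18.0]
grip_width: 0.576
grip_force: 75.0
```

Call:
drive_tool([
  {"offset": [0, 0, 0.03], "spin": 0, "hand": 30},
  {"offset": [0, 0, 0.03], "spin": 0, "hand": 30},
])

```text
time_s: 6.82
position: [0.6043, 0.0572, 0.2153]
eef_rot: [0.001, 0.742, 0.671, -0.001]
wrist_force: [9.2, -1.8, -18.6]
grip_width: 0.578
grip_force: 75.2
```

Call:
drive_tool([
  {"offset": [0, 0, 0.03], "spin": 0, "hand": 30},
  {"offset": [0, 0, 0.03], "spin": 0, "hand": 30},
])

```text
time_s: 7.08
position: [0.6043, 0.0572, 0.2168]
eef_rot: [0.001, 0.742, 0.671, -0.001]
wrist_force: [9.3, -1.1, -19.4]
grip_width: 0.575
grip_force: 75.3
```

Call:
drive_tool([
  {"offset": [0, 0, 0.03], "spin": 0, "hand": 30},
  {"offset": [0, 0, 0.03], "spin": 0, "hand": 30},
])

```text
time_s: 7.32
position: [0.6043, 0.0572, 0.2184]
eef_rot: [0.001, 0.742, 0.671, -0.001]
wrist_force: [8.7, 0.2, -20.0]
grip_width: 0.575
grip_force: 75.5
```

Call:
drive_tool([
  {"offset": [0, 0, 0.03], "spin": 0, "hand": 30},
  {"offset": [0, 0, 0.03], "spin": 0, "hand": 30},
])

```text
time_s: 7.58
position: [0.6043, 0.0572, 0.22]
eef_rot: [0.001, 0.742, 0.671, -0.001]
wrist_force: [10.4, -1.1, -21.0]
grip_width: 0.574
grip_force: 75.7
```

Call:
drive_tool([
  {"offset": [0, 0, 0.03], "spin": 0, "hand": 30},
  {"offset": [0, 0, 0.03], "spin": 0, "hand": 30},
])

```text
time_s: 7.82
position: [0.6043, 0.0572, 0.2225]
eef_rot: [0.001, 0.742, 0.671, -0.001]
wrist_force: [8.4, -0.2, -15.5]
grip_width: 0.576
grip_force: 76.2
```

Call:
drive_tool([
  {"offset": [0, 0, 0.03], "spin": 0, "hand": 30},
  {"offset": [0, 0, 0.03], "spin": 0, "hand": 30},
])

```text
time_s: 8.07
position: [0.6043, 0.0572, 0.2254]
eef_rot: [0.001, 0.742, 0.671, -0.0]
wrist_force: [6.9, -0.7, -11.7]
grip_width: 0.574
grip_force: 76.8
```

Call:
drive_tool([
  {"offset": [0, 0, 0.03], "spin": 0, "hand": 30},
  {"offset": [0, 0, 0.03], "spin": 0, "hand": 30},
])

```text
time_s: 8.32
position: [0.6043, 0.0572, 0.2262]
eef_rot: [0.001, 0.742, 0.671, -0.001]
wrist_force: [7.7, -0.7, -18.0]
grip_width: 0.574
grip_force: 76.3
```

Call:
drive_tool([
  {"offset": [0, 0, 0.03], "spin": 0, "hand": 30},
  {"offset": [0, 0, 0.03], "spin": 0, "hand": 30},
])

```text
time_s: 8.57
position: [0.6043, 0.0573, 0.2277]
eef_rot: [0.001, 0.742, 0.671, -0.001]
wrist_force: [9.3, -0.9, -18.5]
grip_width: 0.575
grip_force: 76.1
```

Call:
drive_tool([
  {"offset": [0, 0, 0.03], "spin": 0, "hand": 30},
  {"offset": [0, 0, 0.03], "spin": 0, "hand": 30},
])

```text
time_s: 8.82
position: [0.6043, 0.0572, 0.2293]
eef_rot: [0.001, 0.742, 0.671, -0.001]
wrist_force: [10.0, -0.1, -20.1]
grip_width: 0.579
grip_force: 75.9
```

Call:
drive_tool([
  {"offset": [0, 0, 0.03], "spin": 0, "hand": 30},
  {"offset": [0, 0, 0.03], "spin": 0, "hand": 30},
])

```text
time_s: 9.07
position: [0.6043, 0.0572, 0.2308]
eef_rot: [0.001, 0.742, 0.671, -0.001]
wrist_force: [9.3, -0.9, -21.7]
grip_width: 0.576
grip_force: 75.7
```

Call:
drive_tool([
  {"offset": [0, 0, 0.03], "spin": 0, "hand": 30},
  {"offset": [0, 0, 0.03], "spin": 0, "hand": 30},
])

```text
time_s: 9.32
position: [0.6043, 0.0572, 0.2325]
eef_rot: [0.001, 0.742, 0.671, -0.001]
wrist_force: [9.6, -0.0, -20.3]
grip_width: 0.574
grip_force: 75.9
```

Click 1 came at z ≈ 0.2215 (21 N falling to 12 N), and click 2 is just beginning. I'm carrying on past the expected third, at about 0.2455.

Call:
drive_tool([
  {"offset": [0, 0, 0.03], "spin": 0, "hand": 30},
  {"offset": [0, 0, 0.03], "spin": 0, "hand": 30},
])

```text
time_s: 9.57
position: [0.6044, 0.0572, 0.2358]
eef_rot: [0.001, 0.742, 0.671, -0.0]
wrist_force: [6.7, 0.9, -12.4]
grip_width: 0.581
grip_force: 76.9
```

Call:
drive_tool([
  {"offset": [0, 0, 0.03], "spin": 0, "hand": 30},
  {"offset": [0, 0, 0.03], "spin": 0, "hand": 30},
])

```text
time_s: 9.82
position: [0.6043, 0.0572, 0.2378]
eef_rot: [0.001, 0.742, 0.671, -0.0]
wrist_force: [7.8, -0.4, -16.7]
grip_width: 0.576
grip_force: 76.8
```

Call:
drive_tool([
  {"offset": [0, 0, 0.03], "spin": 0, "hand": 30},
  {"offset": [0, 0, 0.03], "spin": 0, "hand": 30},
])

```text
time_s: 10.07
position: [0.6043, 0.0572, 0.2386]
eef_rot: [0.001, 0.742, 0.671, -0.001]
wrist_force: [9.1, -0.8, -18.1]
grip_width: 0.58
grip_force: 76.3
```

Call:
drive_tool([
  {"offset": [0, 0, 0.03], "spin": 0, "hand": 30},
  {"offset": [0, 0, 0.03], "spin": 0, "hand": 30},
])

```text
time_s: 10.32
position: [0.6043, 0.0572, 0.2402]
eef_rot: [0.001, 0.742, 0.671, -0.001]
wrist_force: [8.3, -0.7, -19.9]
grip_width: 0.574
grip_force: 76.0
```

Call:
drive_tool([
  {"offset": [0, 0, 0.03], "spin": 0, "hand": 30},
  {"offset": [0, 0, 0.03], "spin": 0, "hand": 30},
])

```text
time_s: 10.58
position: [0.6043, 0.0572, 0.2417]
eef_rot: [0.001, 0.742, 0.671, -0.001]
wrist_force: [10.3, -0.7, -20.1]
grip_width: 0.574
grip_force: 75.9
```

Call:
drive_tool([
  {"offset": [0, 0, 0.03], "spin": 0, "hand": 30},
  {"offset": [0, 0, 0.03], "spin": 0, "hand": 30},
])

```text
time_s: 10.82
position: [0.6043, 0.0572, 0.2433]
eef_rot: [0.001, 0.742, 0.671, -0.001]
wrist_force: [10.8, -1.1, -21.7]
grip_width: 0.573
grip_force: 75.8
```

Call:
drive_tool([
  {"offset": [0, 0, 0.03], "spin": 0, "hand": 30},
  {"offset": [0, 0, 0.03], "spin": 0, "hand": 30},
])

```text
time_s: 11.08
position: [0.6043, 0.0572, 0.2452]
eef_rot: [0.001, 0.742, 0.671, -0.001]
wrist_force: [8.7, -0.8, -17.5]
grip_width: 0.578
grip_force: 76.0
```

Call:
drive_tool([
  {"offset": [0, 0, 0.03], "spin": 0, "hand": 30},
  {"offset": [0, 0, 0.03], "spin": 0, "hand": 30},
])

```text
time_s: 11.32
position: [0.6043, 0.0572, 0.2486]
eef_rot: [0.001, 0.742, 0.671, -0.0]
wrist_force: [6.6, -1.4, -11.9]
grip_width: 0.576
grip_force: 76.9
```

Call:
drive_tool([
  {"offset": [0, 0, 0.03], "spin": 0, "hand": 30},
  {"offset": [0, 0, 0.03], "spin": 0, "hand": 30},
])

```text
time_s: 11.58
position: [0.6043, 0.0572, 0.2499]
eef_rot: [0.001, 0.742, 0.671, -0.0]
wrist_force: [8.3, -0.9, -17.6]
grip_width: 0.574
grip_force: 76.6
```

Call:
drive_tool([
  {"offset": [0, 0, 0.03], "spin": 0, "hand": 30},
  {"offset": [0, 0, 0.03], "spin": 0, "hand": 30},
])

```text
time_s: 11.82
position: [0.6043, 0.0572, 0.251]
eef_rot: [0.001, 0.742, 0.671, -0.001]
wrist_force: [9.8, -0.7, -17.6]
grip_width: 0.574
grip_force: 76.2
```

Clicks 2 (≈0.234) and 3 (≈0.245) are felt. I expect the fourth at about 0.257.

Call:
drive_tool([
  {"offset": [0, 0, 0.03], "spin": 0, "hand": 30},
  {"offset": [0, 0, 0.03], "spin": 0, "hand": 30},
])

```text
time_s: 12.08
position: [0.6043, 0.0572, 0.2526]
eef_rot: [0.001, 0.742, 0.671, -0.001]
wrist_force: [8.3, 0.3, -18.0]
grip_width: 0.579
grip_force: 76.0
```

Call:
drive_tool([
  {"offset": [0, 0, 0.03], "spin": 0, "hand": 30},
  {"offset": [0, 0, 0.03], "spin": 0, "hand": 30},
])

```text
time_s: 12.32
position: [0.6043, 0.0572, 0.2541]
eef_rot: [0.001, 0.742, 0.671, -0.001]
wrist_force: [9.5, -0.7, -19.8]
grip_width: 0.573
grip_force: 75.9
```

Call:
drive_tool([
  {"offset": [0, 0, 0.03], "spin": 0, "hand": 30},
  {"offset": [0, 0, 0.03], "spin": 0, "hand": 30},
])

```text
time_s: 12.58
position: [0.6043, 0.0572, 0.2557]
eef_rot: [0.001, 0.742, 0.671, -0.001]
wrist_force: [10.3, -0.6, -21.1]
grip_width: 0.574
grip_force: 75.8
```

Call:
drive_tool([
  {"offset": [0, 0, 0.03], "spin": 0, "hand": 30},
  {"offset": [0, 0, 0.03], "spin": 0, "hand": 30},
])

```text
time_s: 12.82
position: [0.6043, 0.0572, 0.2579]
eef_rot: [0.001, 0.742, 0.671, -0.001]
wrist_force: [8.0, -0.3, -15.9]
grip_width: 0.573
grip_force: 76.0
```

Call:
drive_tool([
  {"offset": [0, 0, 0.03], "spin": 0, "hand": 30},
  {"offset": [0, 0, 0.02], "spin": 0, "hand": 30},
])

```text
time_s: 13.08
position: [0.6043, 0.0572, 0.2609]
eef_rot: [0.001, 0.742, 0.671, -0.0]
wrist_force: [6.3, -0.6, -12.0]
grip_width: 0.577
grip_force: 76.9
```

Call:
drive_tool([
  {"offset": [0, 0, 0], "spin": 0, "hand": 30},
])

```text
time_s: 13.2
position: [0.6043, 0.0572, 0.261]
eef_rot: [0.001, 0.742, 0.671, -0.0]
wrist_force: [6.3, -0.4, -11.5]
grip_width: 0.576
grip_force: 77.0
```

Fourth click felt (21 N falling to 12 N), and I'm about 4 mm past it. Now I ease it down.

Call:
drive_tool([
  {"offset": [0, 0, -0.02], "spin": 0, "hand": 30},
  {"offset": [0, 0, -0.02], "spin": 0, "hand": 30},
  {"offset": [0, 0, -0.02], "spin": 0, "hand": 30},
])

```text
time_s: 13.58
position: [0.6044, 0.0572, 0.261]
eef_rot: [0.0, 0.742, 0.671, 0.0]
wrist_force: [4.5, -1.0, -5.5]
grip_width: 0.579
grip_force: 77.8
```

Call:
drive_tool([
  {"offset": [0, 0, -0.02], "spin": 0, "hand": 30},
  {"offset": [0, 0, -0.02], "spin": 0, "hand": 30},
])

```text
time_s: 13.82
position: [0.6044, 0.0573, 0.261]
eef_rot: [0.0, 0.742, 0.671, 0.001]
wrist_force: [4.5, -1.1, -1.7]
grip_width: 0.58
grip_force: 78.3
```

Call:
drive_tool([
  {"offset": [0, 0, -0.02], "spin": 0, "hand": 30},
  {"offset": [0, 0, -0.02], "spin": 0, "hand": 30},
])

```text
time_s: 14.08
position: [0.6044, 0.0573, 0.2604]
eef_rot: [0.0, 0.742, 0.671, 0.001]
wrist_force: [4.1, 0.8, 1.9]
grip_width: 0.578
grip_force: 78.6
```

Call:
drive_tool([
  {"offset": [0, 0, -0.02], "spin": 0, "hand": 30},
  {"offset": [0, 0, -0.02], "spin": 0, "hand": 30},
])

```text
time_s: 14.32
position: [0.6044, 0.0572, 0.2584]
eef_rot: [0.0, 0.742, 0.671, 0.001]
wrist_force: [4.9, -0.1, 0.9]
grip_width: 0.574
grip_force: 78.6
```

Call:
drive_tool([
  {"offset": [0, 0, -0.01], "spin": 0, "hand": 30},
  {"offset": [0, 0, -0.01], "spin": 0, "hand": 30},
])

```text
time_s: 14.58
position: [0.6044, 0.0573, 0.2582]
eef_rot: [0.0, 0.742, 0.671, 0.001]
wrist_force: [3.5, -0.7, 5.6]
grip_width: 0.577
grip_force: 78.7
```

Call:
drive_tool([
  {"offset": [0, 0, -0.01], "spin": 0, "hand": 30},
  {"offset": [0, 0, -0.01], "spin": 0, "hand": 30},
])

```text
time_s: 14.82
position: [0.6044, 0.0573, 0.2581]
eef_rot: [0.0, 0.742, 0.671, 0.001]
wrist_force: [2.8, -1.1, 9.2]
grip_width: 0.573
grip_force: 79.1
```

Call:
drive_tool([
  {"offset": [0, 0, -0.01], "spin": 0, "hand": 30},
  {"offset": [0, 0, -0.01], "spin": 0, "hand": 30},
])

```text
time_s: 15.08
position: [0.6044, 0.0572, 0.258]
eef_rot: [0.0, 0.742, 0.671, 0.001]
wrist_force: [2.2, 0.1, 9.6]
grip_width: 0.576
grip_force: 79.6
```

Contact at z ≈ 0.258, with the tooth on the pawl. I'm leaning on it up to about 15 N.

Call:
drive_tool([
  {"offset": [0, 0, -0.01], "spin": 0, "hand": 30},
  {"offset": [0, 0, -0.01], "spin": 0, "hand": 30},
])

```text
time_s: 15.32
position: [0.6045, 0.0573, 0.258]
eef_rot: [0.0, 0.742, 0.671, 0.001]
wrist_force: [0.3, -1.8, 13.6]
grip_width: 0.576
grip_force: 79.9
```

Call:
drive_tool([
  {"offset": [0, 0, 0], "spin": 0, "hand": 30},
  {"offset": [0, 0, 0], "spin": 0, "hand": 30},
])

```text
time_s: 15.58
position: [0.6045, 0.0573, 0.258]
eef_rot: [0.0, 0.742, 0.671, 0.001]
wrist_force: [1.1, 0.3, 11.9]
grip_width: 0.579
grip_force: 79.8
```

Call:
drive_tool([
  {"offset": [0, 0, -0.01], "spin": 0, "hand": 30},
  {"offset": [0, 0, -0.01], "spin": 0, "hand": 30},
])

```text
time_s: 15.82
position: [0.6045, 0.0572, 0.2579]
eef_rot: [0.0, 0.742, 0.671, 0.001]
wrist_force: [0.3, -0.2, 15.7]
grip_width: 0.57
grip_force: 80.2
```

Call:
drive_tool([
  {"offset": [0, 0, 0], "spin": 0, "hand": 30},
  {"offset": [0, 0, 0], "spin": 0, "hand": 30},
  {"offset": [0, 0, 0], "spin": 0, "hand": 30},
  {"offset": [0, 0, 0], "spin": 0, "hand": 30},
])

```text
time_s: 16.32
position: [0.6045, 0.0573, 0.2579]
eef_rot: [0.0, 0.742, 0.671, 0.001]
wrist_force: [0.8, -0.0, 14.8]
grip_width: 0.576
grip_force: 80.1
```

Call:
drive_tool([
  {"offset": [0, 0, 0], "spin": 0, "hand": 30},
  {"offset": [0, 0, 0], "spin": 0, "hand": 30},
])

```text
time_s: 16.58
position: [0.6045, 0.0573, 0.2579]
eef_rot: [0.0, 0.742, 0.671, 0.001]
wrist_force: [-0.1, -1.1, 14.5]
grip_width: 0.577
grip_force: 80.1
```

It holds at about 15 N without sinking (z 0.2579). Next I relieve the push to near zero and release.

Call:
drive_tool([
  {"offset": [0, 0, 0.02], "spin": 0, "hand": 30},
  {"offset": [0, 0, 0.02], "spin": 0, "hand": 30},
  {"offset": [0, 0, 0.01], "spin": 0, "hand": 30},
  {"offset": [0, 0, 0], "spin": 0, "hand": 30},
])

```text
time_s: 17.08
position: [0.6044, 0.0573, 0.2579]
eef_rot: [0.0, 0.742, 0.671, 0.001]
wrist_force: [3.2, -0.4, 7.1]
grip_width: 0.577
grip_force: 79.3
```

Call:
drive_tool([
  {"offset": [0, 0, 0.02], "spin": 0, "hand": 30},
  {"offset": [0, 0, 0.01], "spin": 0, "hand": 30},
  {"offset": [0, 0, 0], "spin": 0, "hand": 30},
])

```text
time_s: 17.45
position: [0.6044, 0.0572, 0.2579]
eef_rot: [0.0, 0.742, 0.671, 0.0]
wrist_force: [3.7, -0.4, 5.5]
grip_width: 0.577
grip_force: 79.0
```

Call:
drive_tool([
  {"offset": [0, 0, 0], "spin": 0, "hand": 50},
  {"offset": [0, 0, 0], "spin": 0, "hand": 60},
  {"offset": [0, 0, 0], "spin": 0, "hand": 75},
  {"offset": [0, 0, 0], "spin": 0, "hand": 85},
  {"offset": [0, 0, 0], "spin": 0, "hand": 85},
])

```text
time_s: 18.08
position: [0.6035, 0.0573, 0.257]
eef_rot: [-0.0, 0.742, 0.671, -0.0]
wrist_force: [0.1, -0.4, 0.3]
grip_width: 0.997
grip_force: 0.0
```

Call:
drive_tool([
  {"offset": [0, 0, 0], "spin": 0, "hand": 85},
  {"offset": [0, 0, 0], "spin": 0, "hand": 85},
])

```text
time_s: 18.32
position: [0.604, 0.0573, 0.2575]
eef_rot: [0.0, 0.742, 0.671, -0.0]
wrist_force: [0.3, 0.0, -0.2]
grip_width: 0.998
grip_force: 0.0
```

Released with no contact forces. I'm rising clear of the pad.

Call:
drive_tool([
  {"offset": [0, 0, 0.3], "spin": 0, "hand": 85},
  {"offset": [0, 0, 0.7], "spin": 0, "hand": 85},
  {"offset": [0, 0, 0.8], "spin": 0, "hand": 85},
  {"offset": [0, 0, 0.8], "spin": 0, "hand": 85},
  {"offset": [0, 0, 0.8], "spin": 0, "hand": 85},
])

```text
time_s: 18.95
position: [0.6041, 0.0572, 0.361]
eef_rot: [0.0, 0.742, 0.671, 0.0]
wrist_force: [0.9, 0.1, 0.3]
grip_width: 0.993
grip_force: 0.0
```

Call:
drive_tool([
  {"offset": [-0.6, 0, 0.5], "spin": 0, "hand": 85},
  {"offset": [-0.8, 0, 0], "spin": 0, "hand": 85},
  {"offset": [-0.8, 0, 0], "spin": 0, "hand": 85},
  {"offset": [0, 0, 0], "spin": 0, "hand": 85},
  {"offset": [0, 0, 0], "spin": 0, "hand": 85},
])

```text
time_s: 19.58
position: [0.5386, 0.0574, 0.375]
eef_rot: [0.0, 0.742, 0.671, 0.001]
wrist_force: [0.3, 0.1, 0.8]
grip_width: 0.997
grip_force: 0.0
```

```bash
python3 - <<'E'
from workcell import env
import cv2,numpy as np
s=env.read_state();print(s["position"],s["wrist_force"])
a=env.grab_frame("side")["pixels"];b=env.grab_frame("top")["pixels"]
cv2.imwrite("pics/end.png",np.hstack([cv2.resize(a[120:330,190:390],(400,420)),cv2.resize(b[130:270,190:390],(400,280)) if 0 else cv2.resize(b[90:300,190:390],(400,420))]))
E
```

```text
[0.53863688 0.05735059 0.37497226] [0.27206969 0.12137079 0.82627144]
```

View pics/end.png

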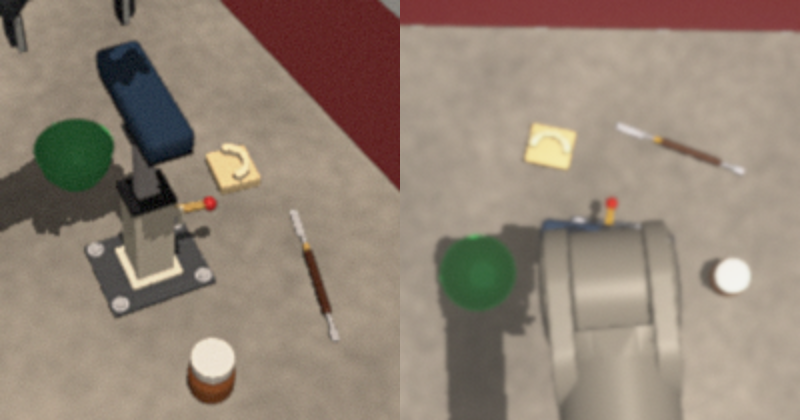

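The pad stays raised at (145,100) in the left crop, the gripper is clear, and the bystanders look unmoved.

```bash
python3 -c "
from workcell import env
print(env.job_done())"
```

```text
the job is handed in; nothing more can be done
None
```

The forearm rest is raised past four felt clicks and seated on its fourth tooth; it held a lean of about 15 N without sinking, was let go with the bystanders looking unmoved in the final pictures, and the job was handed in at about 20 s (no verdict was returned).

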